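# Find the flush catch on the PA amplifier and pop its battery hatch

## Task

Open the battery hatch of the portable PA amplifier by its hidden push catch. Set a fingertip lightly on the bare end of the flat band in front of the hatch, feel along the band until you come to the recessed push plate, press the plate down until the hatch springs up, then let go and move clear. Take hold of nothing, do not lever the hatch with the fingers, never lean hard on anything, and leave the microphone, mug and snack jar where they are.

Things in the scene. Friction and masses are not known exactly. Their poses are not given: they have to be found in the camera images.
- amp: Fixed PA amplifier, black box with flat grey top, 260 (its x) x 420 (its y) x 170 mm high; origin at the centre of its underside, z up. On top: knobs (14 mm tall) and sockets along its +x edge; then the battery hatch (x -50 to +60, y -105 to +105 mm), flush; then, on the hatch's -x side, the bare flat band (band_middle). Its yaw is within 0.4 rad of the world's.
- band_middle (a point): Middle of the bare flat band, on the panel surface 170 mm above the table; axes as the amplifier's. The band is level and rigid, 300 mm long in y (150 each way), from x -45 (amplifier's edge) to +33 mm (hatch). The catch's opening is on x = 0 with its centre anywhere from y -55 to +55 mm, different each time, and has no entry of its own.
- band_left (a point): Point on the band's centre line and surface, 120 mm from its middle towards the amplifier's +y. From 90 to 150 mm from the middle both ends of the band are always bare, solid panel.
- band_right (a point): The same at the -y end, 120 mm from the middle.
- release (a joint): Travel of the catch's flat push plate (grey as the panel, 50 mm in y x 34 mm in x) in a straight-sided opening 52 x 36 mm. 0: at rest, 2 mm below the panel; 0.006: fully down, 8 mm below. Starts to move at 1.5 N, 6 N fully down (0.75 N per mm), springs back by itself. The hatch is unhooked at 0.003 to 0.0035; pressing on to the stop is harmless.
- hatch (a joint): Angle of the battery hatch in rad: 0 shut and flush, 1.25 fully open. Hinged on its +x edge, sprung open (about 1.5 N at its free edge) and hooked shut by the catch; once unhooked it springs up by itself within a second, its free edge rising to 104 mm above the top and moving away from the band.
- hatch_edge (a point): Middle of the hatch's free edge, on its upper face, next to the band (1 mm gap).
- microphone_centre (a point): Loose hand microphone lying on the table between the robot and the amplifier, 200 mm long along its x, head 52 mm thick; point half-way along and 22 mm up. Not to be disturbed.
- mug: Loose steel mug, 76 mm across, 75 mm tall, standing beside the amplifier; origin at the centre of its underside. Not to be disturbed.
- jar: Loose clear snack jar with a yellow lid, 96 mm across (lid rim 108), 164 mm tall, standing beside the amplifier; origin at the centre of its underside. Not to be disturbed.

How it is judged:
By the outcome, as a careful person would: the job done as asked, in the order asked, and still so for the second after the job is handed in, with the robot touching nothing.
It also fails if it takes over 72 s, if anything falls off the work surface, if the arm or the gripper's body presses on something with over 40 N, if the wrist force passes 120 N, or if a joint passes its speed limit or range.

## Robot

A 6-joint arm with a two-finger parallel gripper is mounted at the origin on the work surface. World frame = base frame: x ahead of the robot, y to its left, z up, the work surface at z = 0. Lengths are in mm, angles in rad, forces in N, time in s.
With the tool pointing down it reaches from about 275 to 1000 mm from the base axis. Payload 8.4 kg.
Tool frame: the origin (TCP) lies at the very end of the fingers, on their centre line; the grasp point (between the pads) lies 19 mm behind it; z points along the fingers, y is the direction in which the jaws open and shut (so a half turn about z gives the same grasp; the last joint's range is limited). The gripper opens to 85 mm and grips with 20 to 120 N. Pads are 22 mm wide; open, the fingers measure 114 mm over their backs; the gripper's body (76 mm by 85 mm) begins 54 mm behind the grasp point. The pads swing forward as they close: fully open they stand 13 mm farther back than shut.
Start: joints at [1.253, 0.353, 1.633, -0, 1.155, -0.002], TCP at [194.109, 594.096, 231.281] pointing down, gripper open.
Joint ranges: [-2.63, 2.63], [-0.92, 2.1], [0.06, 2.66], [-1.3, 4.44], [0, 2.69], [-3.02, 3.02]. Speed limits (rad/s): [2.22, 2.22, 2.79, 3.14, 3.14, 3.14].

## Interface

Orientations are given as [roll, pitch, yaw] about the fixed x, y, z axes, in that order (R = Rz(yaw) Ry(pitch) Rx(roll)).
In Python, from rig import r gives the robot as it stands.
- The arm moves only by the tool move_arm, never from a script. Its argument "increments" is a list of rows, each an object of numbers: "tx", "ty", "tz": the shift along the tool's x, y, z in cm; "rx", "ry", "rz": the turn, a rotation vector about the tool's x, y, z in degrees; "gripper": the gripper's target within -1 to 1 (fully open at 1, half-way at 0, shut at -1). A call has 1 to 12 rows; each row shifts and turns the commanded pose from where the row before left it, along the tool's axes as they then stand; what a row does not reach is not made up. A row lasts 1/10 s, in which the tool goes at most 50 mm and 8.59 degrees, less where a joint would pass 70% of its speed; a pose out of reach is approached as far as the arm can. A call is refused whole if a number of a shift passes 5 or a number of a turn 8.59, either way. A call with a gripper value outside its range is refused whole. The fingers move at their own pace and stop on an object; "squeeze" is the grip in N (left out, the last holds). Time passes only in rows, so rows that do not move let the fingers close. It gives the time, the measured TCP pose, the force and the opening at its end, in the units of the state.
- r.sense(): the state, without advancing time (a new reading comes with each control period).
- r.grab_frame(name): name is "scene" or "side" or "wrist"; returns (picture, depth): 400x640x3 uint8, red, green, blue; 400x640 float32, mm along the optical axis (not along the pixel's ray), 0 where there is no reading.
- r.camera_model(name): a dict with "fx", "fy", "cx", "cy" (pixels), "R" (3x3) and "t" (3): a world point X has camera coordinates R X + t; the wrist camera has in their place "hand_eye" (4x4, takes a point from camera to tool coordinates, whose origin is the TCP and whose axes are the flange's). Camera axes: x right, y down, z forward; pixel columns grow to the right and rows downward; lengths in mm; the calibration is good to about 2 mm. A picture is of the moment at which its call begins: read the wrist's pose just before it. camera_model takes no time and is no camera call.
- r.sign_off(): hands the job in, once; it reports no verdict.
Trained networks look in the newest picture that a camera, given by its name, has taken for a name from the list of things; names that differ only in an ending like _2 or _b are one class to them, and where a whole thing is asked for, a point or a joint stands for the part that bears it (a point fixed in the world has none). Each returns a list of dicts, best first, with "confidence" (0 to 1); they miss things now and then, are a little off and sometimes report something else, mostly with a low value. They report only what shows in the picture. A call takes as long as a camera call.
- r.cut_out(query, camera): "mask" (400x640 bool, what is visible of it) and "bbox" ([left, top, right, bottom] in pixels, round what is visible of it).
- r.place_of(query, camera): "location" ([row, column] in pixels: a listed point, or the origin of a listed thing).
The state is a dict: "clock": time; "qpos": joint angles; "qvel": joint speeds; "joint_efforts": joint torques, N m; "eef_pos": TCP position; "tcp_rot": TCP orientation; "contact_force": force on the tool from outside, world axes, zero at the start; "wrist_torque": the same for the moment, N m; "opening": opening from 0.0 (shut) to 1.0 (fully open).
Only numpy, scipy, OpenCV 4.12 (cv2) and the standard library are available. Lean on these libraries where they do the work, as an engineer would, in place of code of your own. Each camera call takes 0.05 s, during which the arm holds its last target. There are 200 camera calls.

## Working session

There is one attempt and no reset: what is moved stays moved. The work goes in short steps, Python scripts to look and compute and a tool call to move; the robot and the scene stay as the last step left them, time stands still between calls to the robot, and variables do not carry over. Pictures are saved under pics/ and viewed, about 8 in all and at most 12, crops included, and the job is handed in when it is done.

Besides the shell and the picture viewer there is one more tool, called after ">>>" in YAML: its name, and indented under it one key for each argument. move_arm: Moves the arm, as the interface text tells. Its arguments: {"type":"object","properties":{"increments":{"type":"array","items":{"type":"object","properties":{"tx":{"type":"number"},"ty":{"type":"number"},"tz":{"type":"number"},"rx":{"type":"number"},"ry":{"type":"number"},"rz":{"type":"number"},"gripper":{"type":"number"}}}},"squeeze":{"type":"number"}},"required":["increments"]}

```bash
mkdir -p pics; ls; cat > h.py <<'E'
from rig import r
import numpy as np, cv2
from scipy.spatial.transform import Rotation as Ro
def w(name,px,d,s=None):
    m=r.camera_model(name); u,v=px[1],px[0]
    p=np.array([(u-m['cx'])/m['fx']*d,(v-m['cy'])/m['fy']*d,d])
    if 'R' in m: return np.array(m['R']).T@(p-np.array(m['t']))
    H=np.array(m['hand_eye']); p=H[:3,:3]@p+H[:3,3]
    return Ro.from_euler('xyz',s['tcp_rot']).as_matrix()@p+np.array(s['eef_pos'])
E
python3 - <<'E'
from h import *
s=r.sense(); print(s)
ims=[]
for c in ['scene','side']:
    im,d=r.grab_frame(c); ims.append(im)
    for q in ['amp','band_middle','band_left','band_right','hatch_edge','microphone_centre','mug','jar']:
        for o in r.place_of(q,c)[:1]:
            a,b=[int(round(x)) for x in o['location']]
            dd=d[a,b] if 0<=a<400 and 0<=b<640 else 0
            print(c,q,a,b,round(o['confidence'],2),w(c,o['location'],dd).round(0))
cv2.imwrite('pics/a.png',cv2.cvtColor(np.vstack(ims)[:, :],cv2.COLOR_RGB2BGR)[::1])
im=cv2.imread('pics/a.png'); cv2.imwrite('pics/a.png',cv2.resize(im,(480,600)))
cv2.imwrite('pics/sc.png',cv2.cvtColor(ims[0],cv2.COLOR_RGB2BGR));cv2.imwrite('pics/sd.png',cv2.cvtColor(ims[1],cv2.COLOR_RGB2BGR))
E
```

```text
pics
{'clock': 0.0, 'qpos': array([ 1.25262061e+00,  3.53621388e-01,  1.63414485e+00, -3.40972423e-05,
        1.15519734e+00, -2.40770582e-03]), 'qvel': array([ 0.00028063, -0.00017404,  0.00115629,  0.00103343, -0.00096532,
        0.00068739]), 'joint_efforts': array([ 5.13251189e-05, -6.05247402e+01, -3.42052460e+01,  7.85824227e-05,
        9.58730292e-03,  4.33060836e-05]), 'eef_pos': array([193.95620719, 593.63812642, 230.57380777]), 'tcp_rot': array([-3.14022166e+00,  2.78749325e-05,  2.82583845e+00]), 'contact_force': array([-1.11285731, -0.32719504, -0.25441198]), 'wrist_torque': array([-0.04528254, -0.01086073,  0.01795148]), 'opening': 0.999131486121593}
scene amp 223 283 0.8 [718.  78. 174.]
scene band_middle 176 307 0.61 [570.   7. 176.]
scene band_left 204 333 0.87 [584. 123. 176.]
scene band_right 148 287 0.61 [ 539. -109.  175.]
scene hatch_edge 183 296 0.87 [606.   3. 173.]
scene microphone_centre 198 346 0.57 [544. 132. 175.]
scene mug 277 383 0.8 [569. 310.   4.]
side band_middle 195 323 0.84 [562.   5. 169.]
side band_left 162 310 0.66 [600. 126. 168.]
side band_right 226 342 0.74 [ 541. -101.  168.]
side hatch_edge 189 338 0.6 [603.   1. 170.]
side microphone_centre 233 285 0.75 [475.  54.  30.]
side mug 177 276 0.7 [567. 265.  23.]
side jar 338 352 0.82 [ 425. -302.  101.]
```

View pics/sc.png

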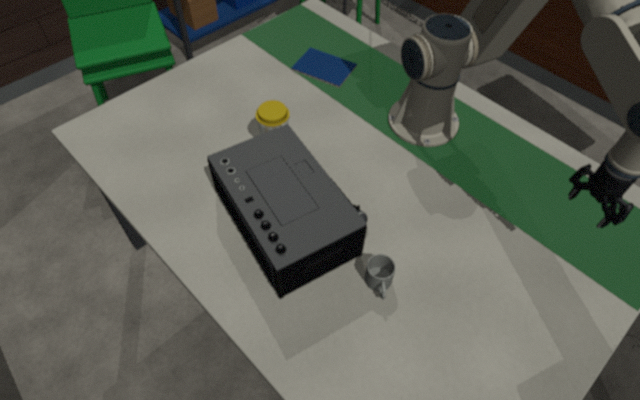

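View pics/sd.png

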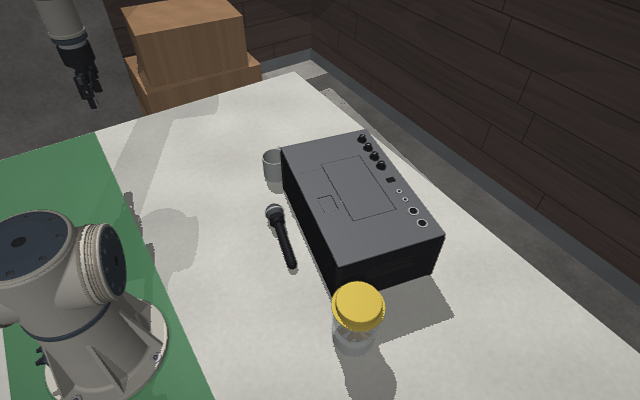

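Both views agree. An outline next to the hatch on its band side (scene px ~(305,165), side px ~(327,203)) suggests the catch lies towards -y. Next I'll fit the amplifier's pose from depth.

```bash
python3 - <<'E'
from h import *
from scipy.optimize import least_squares
print(np.array(r.camera_model('wrist')['hand_eye']).round(2).tolist())
for c in ['scene','side']:
    im,d=r.grab_frame(c)
    M=r.cut_out('amp',c)[0]['mask']
    vv,uu=np.nonzero(M&(d>0)); P=np.array([w(c,(a,b),d[a,b]) for a,b in zip(vv,uu)])
    t=P[(P[:,2]>160)&(P[:,2]<180)]
    print(c,'z med',np.median(t[:,2]))
    rc=cv2.minAreaRect(t[:,:2].astype(np.float32)); print(rc)
    (cx,cy),(a,b),an=rc; yaw=np.deg2rad(an); yaw=(yaw+np.pi/4)%(np.pi/2)-np.pi/4
    R=np.array([[np.cos(yaw),-np.sin(yaw)],[np.sin(yaw),np.cos(yaw)]])
    for y in(120,0,-120): print(yaw,y,(np.array([cx,cy])+R@[-83-0,y]).round(1))
    for q in ['mug','jar','microphone_centre']:
        for o in r.cut_out(q,c)[:1]:
            vv,uu=np.nonzero(o['mask']&(d>0)); P=np.array([w(c,(a,b),d[a,b]) for a,b in zip(vv,uu)])
            print(q,np.percentile(P,[3,50,97],axis=0).round(0).tolist())
E
```

```text
[[-0.0, -0.96, -0.29, 73.77], [1.0, -0.0, -0.0, 1.07], [-0.0, -0.29, 0.96, -141.89], [0.0, 0.0, 0.0, 1.0]]Traceback (most recent call last):
  File "<stdin>", line 7, in <module>
  File "h.py", line 5, in w
    m=r.camera_model(name); u,v=px[1],px[0]
ValueError: time passes only in moves, steps and waits
```

```bash
cat > h.py <<'E'
from rig import r
import numpy as np, cv2
from scipy.spatial.transform import Rotation as Ro
def w(name,px,d,s=None):
    m=r.camera_model(name); px=np.atleast_2d(px); d=np.atleast_1d(d); u,v=px[:,1],px[:,0]
    p=np.stack([(u-m['cx'])/m['fx']*d,(v-m['cy'])/m['fy']*d,d],1)
    if 'R' in m: return (p-np.array(m['t']))@np.array(m['R'])
    H=np.array(m['hand_eye']); p=p@H[:3,:3].T+H[:3,3]
    return p@Ro.from_euler('xyz',s['tcp_rot']).as_matrix().T+np.array(s['eef_pos'])
E
python3 - <<'E'
from h import *
for c in ['scene','side']:
    im,d=r.grab_frame(c)
    M=r.cut_out('amp',c)[0]['mask']
    def pts(m): i=np.argwhere(m&(d>0)); return w(c,i,d[i[:,0],i[:,1]])
    P=pts(M); t=P[(P[:,2]>160)&(P[:,2]<180)]
    print(c,'z med',np.median(t[:,2]))
    rc=cv2.minAreaRect(t[:,:2].astype(np.float32)); print(rc)
    (cx,cy),(a,b),an=rc; yaw=np.deg2rad(an); yaw=(yaw+np.pi/4)%(np.pi/2)-np.pi/4
    R=np.array([[np.cos(yaw),-np.sin(yaw)],[np.sin(yaw),np.cos(yaw)]])
    for y in(120,0,-120): print(yaw,y,(np.array([cx,cy])+R@[-85,y]).round(1))
    for q in ['mug','jar','microphone_centre']:
        for o in r.cut_out(q,c)[:1]:
            print(q,np.percentile(pts(o['mask']),[3,50,97],axis=0).round(0).tolist())
E
```

```text
scene z med 172.13086322029255
((643.5310668945312, -10.68536376953125), (425.2253112792969, 261.73577880859375), 76.95548248291016)
-0.2276697800072931 120 [587.8 125.4]
-0.2276697800072931 0 [560.7   8.5]
-0.2276697800072931 -120 [ 533.6 -108.4]
mug [[546.0, 268.0, 4.0], [577.0, 302.0, 41.0], [623.0, 351.0, 78.0]]
jar [[416.0, -313.0, 91.0], [475.0, -257.0, 164.0], [512.0, -203.0, 171.0]]
microphone_centre [[463.0, 103.0, 30.0], [477.0, 142.0, 48.0], [557.0, 190.0, 173.0]]Traceback (most recent call last):
  File "<stdin>", line 4, in <module>
IndexError: list index out of range
```

>>> move_arm:
  increments:
    - {"tz":-3.5,"rz":-2.5,"gripper":-1}
    - {"tz":-3.5,"rz":-2.5,"gripper":-1}
    - {"tx":-2.4,"ty":-3.0}
    - {"tx":-2.4,"ty":-3.0}
    - {"tx":-2.4,"ty":-3.0}
    - {"tx":-2.4,"ty":-3.0}
    - {"tx":-2.4,"ty":-3.0}
    - {"tx":-2.4,"ty":-3.0}
    - {"tx":-2.4,"ty":-3.0}
    - {"tx":-2.4,"ty":-3.0}
    - {"tx":-2.4,"ty":-3.0}
    - {"tx":-2.4,"ty":-3.0}

```text
invalid input
```

>>> move_arm:
  increments:
    - {"tx":-2.4,"ty":-3.0}
    - {"tx":-2.4,"ty":-3.0}
    - {"tx":-2.4,"ty":-3.0}
    - {"tx":-2.4,"ty":-3.0}
    - {"tx":-2.4,"ty":-3.0}
    - {"tx":-2.4,"ty":-3.0}
    - {"tx":-2.4,"ty":-3.0}
    - {"tx":-2.4,"ty":-3.0}
    - {}
    - {}

```text
invalid input
```

```bash
python3 - <<'E'
from h import *
s=r.sense(); print(s['eef_pos'],s['tcp_rot'],s['opening'],s['contact_force'],s['clock'])
im,d=r.grab_frame('wrist'); np.savez('w1.npz',d=d,im=im,p=s['eef_pos'],ro=s['tcp_rot'])
for q in ['band_middle','band_right','band_left','hatch_edge']:
    for o in r.place_of(q,'wrist')[:1]:
        a,b=[min(max(int(round(x)),0),n) for x,n in zip(o['location'],(399,639))]
        print(q,a,b,o['confidence'],w('wrist',o['location'],d[a,b],s).round(1))
cv2.imwrite('pics/w1.png',cv2.cvtColor(im,cv2.COLOR_RGB2BGR))
E
```

```text
[194.11378209 594.09639512 231.28632446] [-3.14158675e+00  1.49568876e-05  2.82580804e+00] 0.9985369033114364 [-0.88736639  0.3287794  -0.24347532] 1.35
```

View pics/w1.png

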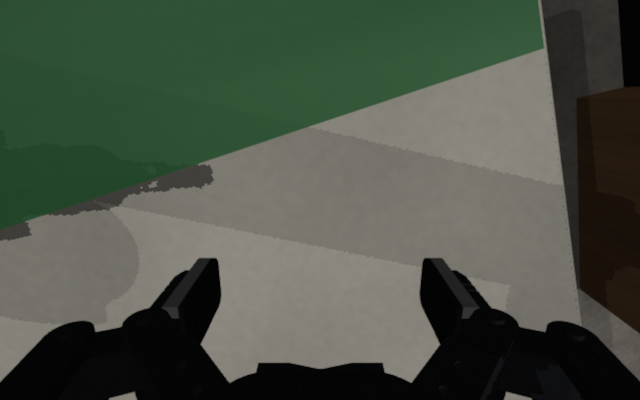

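The move was refused as invalid, so the arm hasn't moved; the picture shows only the table and the open fingers. I'll retry with every field filled in.

>>> move_arm:
  increments:
    - {"tx":0,"ty":0,"tz":-3.5,"rx":0,"ry":0,"rz":-2.5,"gripper":-1}
    - {"tx":0,"ty":0,"tz":-3.5,"rx":0,"ry":0,"rz":-2.5,"gripper":-1}

```text
clock: 1.8
eef_pos: [193.9, 593.4, 301.1]
tcp_rot: [-3.139, -0.0, 2.915]
contact_force: [-0.1, 0.8, -0.4]
opening: 0.694
```

>>> move_arm:
  increments:
    - {"tx":-2.4,"ty":-3.0,"tz":0,"rx":0,"ry":0,"rz":0,"gripper":-1}
    - {"tx":-2.4,"ty":-3.0,"tz":0,"rx":0,"ry":0,"rz":0,"gripper":-1}
    - {"tx":-2.4,"ty":-3.0,"tz":0,"rx":0,"ry":0,"rz":0,"gripper":-1}
    - {"tx":-2.4,"ty":-3.0,"tz":0,"rx":0,"ry":0,"rz":0,"gripper":-1}
    - {"tx":-2.4,"ty":-3.0,"tz":0,"rx":0,"ry":0,"rz":0,"gripper":-1}
    - {"tx":-2.4,"ty":-3.0,"tz":0,"rx":0,"ry":0,"rz":0,"gripper":-1}
    - {"tx":-2.4,"ty":-3.0,"tz":0,"rx":0,"ry":0,"rz":0,"gripper":-1}
    - {"tx":-2.4,"ty":-3.0,"tz":0,"rx":0,"ry":0,"rz":0,"gripper":-1}
    - {"tx":-2.4,"ty":-3.0,"tz":0,"rx":0,"ry":0,"rz":0,"gripper":-1}
    - {"tx":-2.4,"ty":-3.0,"tz":0,"rx":0,"ry":0,"rz":0,"gripper":-1}
    - {"tx":-2.4,"ty":-3.0,"tz":0,"rx":0,"ry":0,"rz":0,"gripper":-1}
    - {"tx":-2.4,"ty":-3.0,"tz":0,"rx":0,"ry":0,"rz":0,"gripper":-1}

```text
clock: 3.0
eef_pos: [393.5, 176.8, 301.6]
tcp_rot: [3.141, 0.001, 2.913]
contact_force: [2.1, -0.5, 0.2]
opening: 0.001
```

>>> move_arm:
  increments:
    - {"tx":-2.4,"ty":-3.0,"tz":0,"rx":0,"ry":0,"rz":0,"gripper":-1}
    - {"tx":-2.4,"ty":-3.0,"tz":0,"rx":0,"ry":0,"rz":0,"gripper":-1}
    - {"tx":-2.4,"ty":-3.0,"tz":0,"rx":0,"ry":0,"rz":0,"gripper":-1}
    - {"tx":-2.4,"ty":-3.0,"tz":0,"rx":0,"ry":0,"rz":0,"gripper":-1}
    - {"tx":-2.4,"ty":-3.0,"tz":0,"rx":0,"ry":0,"rz":0,"gripper":-1}
    - {"tx":0,"ty":0,"tz":0,"rx":0,"ry":0,"rz":0,"gripper":-1}
    - {"tx":0,"ty":0,"tz":0,"rx":0,"ry":0,"rz":0,"gripper":-1}

```text
clock: 3.7
eef_pos: [475.9, 4.4, 301.1]
tcp_rot: [3.141, -0.001, 2.911]
contact_force: [-0.1, 0.3, -0.2]
opening: -0.001
```

```bash
cat > look.py <<'E'
from h import *
import sys
s=r.sense(); print(s['eef_pos'],s['tcp_rot'],s['opening'],s['contact_force'],s['clock'])
im,d=r.grab_frame('wrist')
np.savez(sys.argv[1]+'.npz',d=d,im=im,p=s['eef_pos'],ro=s['tcp_rot'])
for q in ['band_middle','band_right','band_left','hatch_edge']:
    for o in r.place_of(q,'wrist')[:1]:
        a,b=[min(max(int(round(x)),0),n) for x,n in zip(o['location'],(399,639))]
        print(q,a,b,o['confidence'],w('wrist',o['location'],d[a,b],s).round(1))
cv2.imwrite('pics/%s.png'%sys.argv[1],cv2.cvtColor(im,cv2.COLOR_RGB2BGR))
E
python3 look.py w2
```

```text
[475.91871731   4.35700354 301.14669754] [ 3.14140881e+00 -5.39571338e-04  2.91086319e+00] -0.0006790557436125758 [-0.14316417  0.34963866 -0.1603953 ] 3.7
band_right 274 215 0.89 [[ 531.5 -104.5  169.2]]
band_left 275 484 0.94 [[586.9 129.  170.8]]
```

View pics/w2.png

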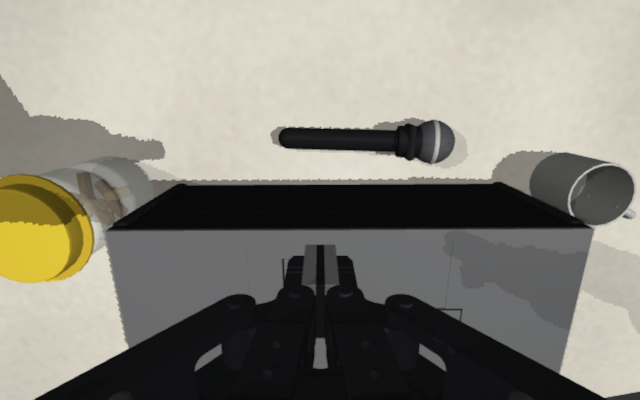

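Amp top edge runs from px (108,229) to (595,229), well aligned with the tool. There is a catch edge partly hidden by the fingers at (284,270), plus faint seams at columns 248 and 450. Mug, microphone and jar are clear. I'll refine from the corners.

```bash
python3 - <<'E'
from h import *
z=np.load('w2.npz'); d=z['d']; s=dict(eef_pos=z['p'],tcp_rot=z['ro'])
i=np.argwhere(d>0); P=w('wrist',i,d[i[:,0],i[:,1]],s)
m=(abs(P[:,2]-170)<4); i=i[m];P=P[m]
print('z',np.median(P[:,2]))
# front edge: for each column smallest row on top
E=[];
for c in range(130,580,5):
    k=i[:,1]==c
    if k.any(): j=np.argmin(np.where(k,i[:,0],999)); E.append(P[j])
E=np.array(E); v=cv2.fitLine(E[:,:2].astype(np.float32),cv2.DIST_HUBER,0,.01,.01).ravel(); print(v,np.arctan2(-v[0]*np.sign(v[1]),abs(v[1])))
u=v[:2]*np.sign(v[1]); n=np.array([u[1],-u[0]])
a=P[:,:2]@u; x=P[:,:2]@n-v[2:]@n
k=(x>5)&(x<20); k2=(x>30)&(x<60)
for kk in(k,k2): print('y extent',a[kk].min(),a[kk].max())
k=k|k2; mid=(a[k].min()+a[k].max())/2
c0=v[2:]+n*45+u*(mid-v[2:]@u)
for y in(120,0,-120): print(y,(c0+u*y).round(1))
p=z['p'][:2]-c0; print('tcp in band frame',p@n,p@u, 'tool y.u yaw', np.arctan2(u[1],u[0])-np.pi/2)
def toband(px): q=w('wrist',px,d[px[0],px[1]],s)[0]; return (q[:2]-c0)@n,(q[:2]-c0)@u
for px in [(265,284),(290,284),(265,248),(250,450),(310,461),(310,440)]: print(px,np.round(toband(px),1))
im=z['im'][225:345,150:520]; im=cv2.resize(im,None,fx=2,fy=2,interpolation=2); im=cv2.convertScaleAbs(im,alpha=2.2)
cv2.imwrite('pics/w2c.png',im[:,:,::-1])
E
```

```text
z 169.24346020133672
[2.2543502e-01 9.7425818e-01 5.1795758e+02 2.4447243e+01] -0.22738954
y extent -73.79414771283477 348.13806371417473
y extent -73.16723193554836 348.2537871663633
120 [588.1 127.9]
0 [561.  11.]
-120 [ 534.  -105.9]
tcp in band frame -81.42765687341507 -25.69622077753228 tool y.u yaw -0.22738957
(265, 284) [-10.7 -57. ]
(290, 284) [-93.5 -36.5]
(265, 248) [-11.3 -89. ]
(250, 450) [-25.5  89. ]
(310, 461) [ 35.8 105.8]
(310, 440) [35.7 86.3]
```

View pics/w2c.png

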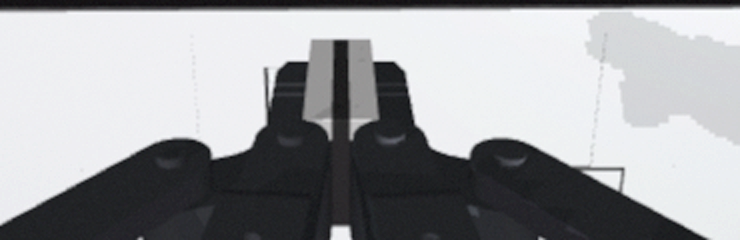

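The catch's -y edge shows at y ≈ -57 (centre ≈ -31), and the bare-end marks are at ±89. I'll go above the -y bare end.

>>> move_arm:
  increments:
    - {"tx":-2.7,"ty":-3.0,"tz":0,"rx":0,"ry":0,"rz":0,"gripper":-1}
    - {"tx":-2.7,"ty":-3.0,"tz":0,"rx":0,"ry":0,"rz":0,"gripper":-1}
    - {"tx":-2.75,"ty":-3.1,"tz":0,"rx":0,"ry":0,"rz":0,"gripper":-1}
    - {"tx":0,"ty":0,"tz":3.5,"rx":0,"ry":0,"rz":0,"gripper":-1}
    - {"tx":0,"ty":0,"tz":3.5,"rx":0,"ry":0,"rz":0,"gripper":-1}
    - {"tx":0,"ty":0,"tz":2.5,"rx":0,"ry":0,"rz":0,"gripper":-1}
    - {"tx":0,"ty":0,"tz":1.0,"rx":0,"ry":0,"rz":0,"gripper":-1}
    - {"tx":0,"ty":0,"tz":0.8,"rx":0,"ry":0,"rz":0,"gripper":-1}
    - {"tx":0,"ty":0,"tz":0,"rx":0,"ry":0,"rz":0,"gripper":-1}
    - {"tx":0,"ty":0,"tz":0,"rx":0,"ry":0,"rz":0,"gripper":-1}
    - {"tx":0,"ty":0,"tz":0,"rx":0,"ry":0,"rz":0,"gripper":-1}

```text
clock: 5.05
eef_pos: [535.6, -102.2, 189.6]
tcp_rot: [3.142, 0.002, 2.913]
contact_force: [0.4, -0.0, -0.0]
opening: -0.0
```

```bash
python3 look.py w3; cat > b.py <<'E'
from h import *
s=r.sense(); c0=np.array([561.,11.]);u=np.array([.2254,.9743]);n=np.array([u[1],-u[0]])
p=s['eef_pos'][:2]-c0; print('t',s['clock'],'band xy',p@n,p@u,'z',s['eef_pos'][2],s['tcp_rot'],s['contact_force'])
E
python3 b.py
```

```text
[ 535.5522736  -102.19762922  189.55371123] [3.14150355e+00 2.14796894e-03 2.91325702e+00] -0.0003363169916751259 [ 0.35171462 -0.04593463 -0.0497088 ] 5.05
band_right 241 312 0.91 [[ 532.7 -104.6  169.8]]
hatch_edge 304 532 0.67 [[595.8   3.2 170. ]]
t 5.3 band xy 0.15412239314951365 -116.17130587198498 z 188.74371852784134 [3.14155905e+00 8.15060420e-04 2.91307414e+00] [ 0.03086693 -0.54007651 -0.94252175]
```

View pics/w3.png

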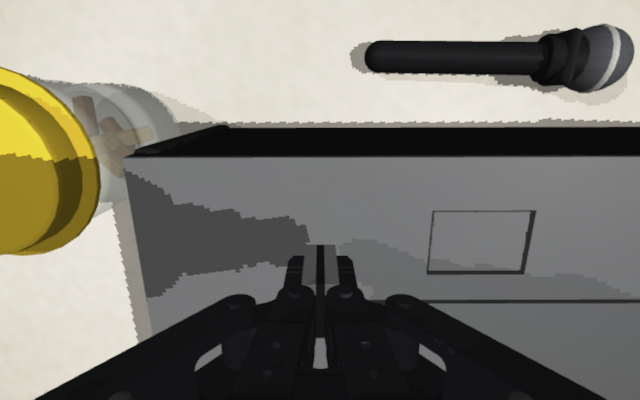

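The recessed plate is plainly visible: corners at px ~(433,212), (535,212), (428,273) and (525,273). The fingertip is above the bare end. I'll locate the opening and move down.

```bash
python3 - <<'E'
from h import *
z=np.load('w3.npz'); d=z['d']; s=dict(eef_pos=z['p'],tcp_rot=z['ro'])
c0=np.array([561.,11.]);u=np.array([.2254,.9743]);n=np.array([u[1],-u[0]])
px=np.array([(211,433),(211,535),(273,428),(273,525),(301,480),(158,400)]); q=w('wrist',px,d[px[:,0],px[:,1]],s); print(np.c_[(q[:,:2]-c0)@n,(q[:,:2]-c0)@u,q[:,2]].round(1))
E
```

```text
[[-16.9 -57.7 167.2]
 [-17.1  -6.5 168. ]
 [ 17.7 -57.4 168.1]
 [ 17.9  -5.5 168. ]
 [ 35.1 -27.2 167.9]
 [-44.3 -76.6 168.9]]
```

>>> move_arm:
  increments:
    - {"tx":0,"ty":0,"tz":0.5,"rx":0,"ry":0,"rz":0,"gripper":-1}
    - {"tx":0,"ty":0,"tz":0.4,"rx":0,"ry":0,"rz":0,"gripper":-1}
    - {"tx":0,"ty":0,"tz":0.3,"rx":0,"ry":0,"rz":0,"gripper":-1}
    - {"tx":0,"ty":0,"tz":0,"rx":0,"ry":0,"rz":0,"gripper":-1}
    - {"tx":0,"ty":0,"tz":0,"rx":0,"ry":0,"rz":0,"gripper":-1}

```text
clock: 5.8
eef_pos: [534.7, -102.2, 176.1]
tcp_rot: [-3.142, -0.0, 2.913]
contact_force: [-1.2, 0.5, 0.1]
opening: 0.004
```

>>> move_arm:
  increments:
    - {"tx":0,"ty":0,"tz":0.15,"rx":0,"ry":0,"rz":0,"gripper":-1}
    - {"tx":0,"ty":0,"tz":0.15,"rx":0,"ry":0,"rz":0,"gripper":-1}
    - {"tx":0,"ty":0,"tz":0.1,"rx":0,"ry":0,"rz":0,"gripper":-1}
    - {"tx":0,"ty":0,"tz":0,"rx":0,"ry":0,"rz":0,"gripper":-1}
    - {"tx":0,"ty":0,"tz":0,"rx":0,"ry":0,"rz":0,"gripper":-1}

```text
clock: 6.3
eef_pos: [534.7, -102.2, 172.3]
tcp_rot: [-3.142, -0.0, 2.913]
contact_force: [-0.3, 1.3, -0.4]
opening: 0.0
```

>>> move_arm:
  increments:
    - {"tx":0,"ty":0,"tz":0.05,"rx":0,"ry":0,"rz":0,"gripper":-1}
    - {"tx":0,"ty":0,"tz":0,"rx":0,"ry":0,"rz":0,"gripper":-1}
    - {"tx":0,"ty":0,"tz":0,"rx":0,"ry":0,"rz":0,"gripper":-1}

```text
clock: 6.6
eef_pos: [534.7, -102.2, 171.8]
tcp_rot: [-3.142, 0.0, 2.913]
contact_force: [0.6, 1.3, -0.2]
opening: -0.002
```

>>> move_arm:
  increments:
    - {"tx":0,"ty":0,"tz":0.05,"rx":0,"ry":0,"rz":0,"gripper":-1}
    - {"tx":0,"ty":0,"tz":0,"rx":0,"ry":0,"rz":0,"gripper":-1}
    - {"tx":0,"ty":0,"tz":0,"rx":0,"ry":0,"rz":0,"gripper":-1}

```text
clock: 6.9
eef_pos: [534.7, -102.2, 171.3]
tcp_rot: [-3.142, -0.0, 2.913]
contact_force: [0.4, -0.1, -0.0]
opening: -0.003
```

>>> move_arm:
  increments:
    - {"tx":0,"ty":0,"tz":0.05,"rx":0,"ry":0,"rz":0,"gripper":-1}
    - {"tx":0,"ty":0,"tz":0,"rx":0,"ry":0,"rz":0,"gripper":-1}
    - {"tx":0,"ty":0,"tz":0,"rx":0,"ry":0,"rz":0,"gripper":-1}

```text
clock: 7.2
eef_pos: [534.7, -102.2, 170.8]
tcp_rot: [-3.142, -0.0, 2.913]
contact_force: [0.1, 0.4, -0.4]
opening: -0.003
```

>>> move_arm:
  increments:
    - {"tx":0,"ty":0,"tz":0.04,"rx":0,"ry":0,"rz":0,"gripper":-1}
    - {"tx":0,"ty":0,"tz":0,"rx":0,"ry":0,"rz":0,"gripper":-1}
    - {"tx":0,"ty":0,"tz":0,"rx":0,"ry":0,"rz":0,"gripper":-1}

```text
clock: 7.5
eef_pos: [534.7, -102.2, 170.4]
tcp_rot: [3.142, -0.0, 2.913]
contact_force: [0.5, 0.4, -0.4]
opening: -0.003
```

>>> move_arm:
  increments:
    - {"tx":0,"ty":0,"tz":0.04,"rx":0,"ry":0,"rz":0,"gripper":-1}
    - {"tx":0,"ty":0,"tz":0,"rx":0,"ry":0,"rz":0,"gripper":-1}
    - {"tx":0,"ty":0,"tz":0,"rx":0,"ry":0,"rz":0,"gripper":-1}

```text
clock: 7.8
eef_pos: [534.8, -102.2, 170.1]
tcp_rot: [3.142, 0.0, 2.913]
contact_force: [0.3, 0.2, 2.0]
opening: -0.001
```

>>> move_arm:
  increments:
    - {"tx":0,"ty":0,"tz":0.02,"rx":0,"ry":0,"rz":0,"gripper":-1}
    - {"tx":0,"ty":0,"tz":0,"rx":0,"ry":0,"rz":0,"gripper":-1}
    - {"tx":0,"ty":0,"tz":0,"rx":0,"ry":0,"rz":0,"gripper":-1}

```text
clock: 8.1
eef_pos: [534.8, -102.2, 170.1]
tcp_rot: [3.142, 0.0, 2.913]
contact_force: [-1.3, 0.6, 4.8]
opening: -0.003
```

Contact: about 5 N at z 170.1, and the panel stiffness shows as ~14 N/mm. Now sliding along the band towards +y.

>>> move_arm:
  increments:
    - {"tx":0,"ty":0.2,"tz":0,"rx":0,"ry":0,"rz":0,"gripper":-1}
    - {"tx":0,"ty":0.3,"tz":0,"rx":0,"ry":0,"rz":0,"gripper":-1}
    - {"tx":0,"ty":0.3,"tz":0,"rx":0,"ry":0,"rz":0,"gripper":-1}
    - {"tx":0,"ty":0.2,"tz":0,"rx":0,"ry":0,"rz":0,"gripper":-1}

```text
clock: 8.5
eef_pos: [537.4, -92.6, 170.1]
tcp_rot: [-3.141, 0.001, 2.913]
contact_force: [-1.3, -4.0, 5.3]
opening: 0.001
```

>>> move_arm:
  increments:
    - {"tx":0,"ty":0.3,"tz":0,"rx":0,"ry":0,"rz":0,"gripper":-1}
    - {"tx":0,"ty":0.3,"tz":0,"rx":0,"ry":0,"rz":0,"gripper":-1}
    - {"tx":0,"ty":0.3,"tz":0,"rx":0,"ry":0,"rz":0,"gripper":-1}
    - {"tx":0,"ty":0.3,"tz":0,"rx":0,"ry":0,"rz":0,"gripper":-1}

```text
clock: 8.9
eef_pos: [540.1, -80.9, 170.1]
tcp_rot: [-3.141, 0.001, 2.913]
contact_force: [-1.1, -3.3, 5.9]
opening: 0.003
```

>>> move_arm:
  increments:
    - {"tx":0,"ty":0.3,"tz":0,"rx":0,"ry":0,"rz":0,"gripper":-1}
    - {"tx":0,"ty":0.3,"tz":0,"rx":0,"ry":0,"rz":0,"gripper":-1}
    - {"tx":0,"ty":0.3,"tz":0,"rx":0,"ry":0,"rz":0,"gripper":-1}
    - {"tx":0,"ty":0.3,"tz":0,"rx":0,"ry":0,"rz":0,"gripper":-1}

```text
clock: 9.3
eef_pos: [542.8, -69.2, 170.1]
tcp_rot: [-3.141, 0.001, 2.913]
contact_force: [-0.8, -5.1, 5.3]
opening: -0.006
```

```bash
python3 b.py
```

```text
t 9.3 band xy 0.374428630024154 -82.25578135319282 z 170.1127434368484 [-3.14098871e+00  9.31781514e-04  2.91325539e+00] [-0.80605522 -5.13791917  5.25603721]
```

>>> move_arm:
  increments:
    - {"tx":0,"ty":0.3,"tz":-0.01,"rx":0,"ry":0,"rz":0,"gripper":-1}
    - {"tx":0,"ty":0.3,"tz":0,"rx":0,"ry":0,"rz":0,"gripper":-1}
    - {"tx":0,"ty":0.3,"tz":0,"rx":0,"ry":0,"rz":0,"gripper":-1}
    - {"tx":0,"ty":0.3,"tz":0,"rx":0,"ry":0,"rz":0,"gripper":-1}

```text
clock: 9.7
eef_pos: [545.4, -57.4, 170.1]
tcp_rot: [-3.141, 0.001, 2.913]
contact_force: [-0.8, -4.3, 4.3]
opening: -0.003
```

>>> move_arm:
  increments:
    - {"tx":0,"ty":0.3,"tz":0,"rx":0,"ry":0,"rz":0,"gripper":-1}
    - {"tx":0,"ty":0.3,"tz":0,"rx":0,"ry":0,"rz":0,"gripper":-1}
    - {"tx":0,"ty":0.3,"tz":0,"rx":0,"ry":0,"rz":0,"gripper":-1}
    - {"tx":0,"ty":0.3,"tz":0,"rx":0,"ry":0,"rz":0,"gripper":-1}

```text
clock: 10.1
eef_pos: [548.1, -45.7, 170.0]
tcp_rot: [-3.141, 0.0, 2.913]
contact_force: [0.5, -3.2, 5.6]
opening: 0.001
```

>>> move_arm:
  increments:
    - {"tx":0,"ty":0.2,"tz":0,"rx":0,"ry":0,"rz":0,"gripper":-1}
    - {"tx":0,"ty":0.2,"tz":0,"rx":0,"ry":0,"rz":0,"gripper":-1}
    - {"tx":0,"ty":0.2,"tz":0,"rx":0,"ry":0,"rz":0,"gripper":-1}

```text
clock: 10.4
eef_pos: [549.1, -39.3, 169.6]
tcp_rot: [3.141, -0.0, 2.913]
contact_force: [-0.4, 0.3, -0.5]
opening: 0.003
```

```bash
python3 b.py
```

```text
t 10.4 band xy -0.21211428653239114 -51.70330138366669 z 169.64874975040186 [ 3.14103160e+00 -4.36560597e-04  2.91282070e+00] [-0.39440111  0.31666574 -0.46068972]
```

The force vanished at band y ≈ -52: the tip is over the recess, matching the opening seen in the picture (-57.5 to -6). I'll move to its centre and touch the plate lightly.

>>> move_arm:
  increments:
    - {"tx":0,"ty":0.3,"tz":0,"rx":0,"ry":0,"rz":0,"gripper":-1}
    - {"tx":0,"ty":0.3,"tz":0,"rx":0,"ry":0,"rz":0,"gripper":-1}
    - {"tx":0,"ty":0.3,"tz":0,"rx":0,"ry":0,"rz":0,"gripper":-1}

```text
clock: 10.7
eef_pos: [551.1, -30.6, 169.6]
tcp_rot: [3.141, -0.001, 2.913]
contact_force: [-0.2, 0.4, 0.5]
opening: -0.002
```

>>> move_arm:
  increments:
    - {"tx":0,"ty":0.4,"tz":0,"rx":0,"ry":0,"rz":0,"gripper":-1}
    - {"tx":0,"ty":0.4,"tz":0,"rx":0,"ry":0,"rz":0,"gripper":-1}
    - {"tx":0,"ty":0.2,"tz":0,"rx":0,"ry":0,"rz":0,"gripper":-1}
    - {"tx":0,"ty":0,"tz":0,"rx":0,"ry":0,"rz":0,"gripper":-1}

```text
clock: 11.1
eef_pos: [553.6, -21.0, 169.9]
tcp_rot: [3.142, 0.0, 2.913]
contact_force: [0.1, -0.0, 0.0]
opening: 0.002
```

>>> move_arm:
  increments:
    - {"tx":0,"ty":0,"tz":0.1,"rx":0,"ry":0,"rz":0,"gripper":-1}
    - {"tx":0,"ty":0,"tz":0.1,"rx":0,"ry":0,"rz":0,"gripper":-1}
    - {"tx":0,"ty":0,"tz":0,"rx":0,"ry":0,"rz":0,"gripper":-1}
    - {"tx":0,"ty":0,"tz":0,"rx":0,"ry":0,"rz":0,"gripper":-1}

```text
clock: 11.5
eef_pos: [553.5, -21.4, 167.9]
tcp_rot: [3.142, 0.0, 2.913]
contact_force: [-0.5, -0.4, 0.2]
opening: 0.0
```

```bash
python3 b.py
```

```text
t 11.5 band xy 0.02201262770861383 -33.28886838832011 z 167.85651087605848 [3.14157422e+00 1.28444677e-05 2.91283091e+00] [-0.49820683 -0.38507984  0.18828558]
```

>>> move_arm:
  increments:
    - {"tx":0,"ty":0,"tz":0.1,"rx":0,"ry":0,"rz":0,"gripper":-1}
    - {"tx":0,"ty":0,"tz":0,"rx":0,"ry":0,"rz":0,"gripper":-1}

```text
clock: 11.7
eef_pos: [553.6, -21.4, 167.0]
tcp_rot: [-3.142, 0.0, 2.913]
contact_force: [-0.4, -0.1, 2.9]
opening: 0.0
```

>>> move_arm:
  increments:
    - {"tx":0,"ty":0,"tz":0.1,"rx":0,"ry":0,"rz":0,"gripper":-1}
    - {"tx":0,"ty":0,"tz":0.1,"rx":0,"ry":0,"rz":0,"gripper":-1}
    - {"tx":0,"ty":0,"tz":0,"rx":0,"ry":0,"rz":0,"gripper":-1}

```text
clock: 12.0
eef_pos: [553.5, -21.4, 164.7]
tcp_rot: [-3.141, 0.0, 2.913]
contact_force: [0.0, 0.3, 1.6]
opening: 0.001
```

>>> move_arm:
  increments:
    - {"tx":0,"ty":0,"tz":0.1,"rx":0,"ry":0,"rz":0,"gripper":-1}
    - {"tx":0,"ty":0,"tz":0.05,"rx":0,"ry":0,"rz":0,"gripper":-1}
    - {"tx":0,"ty":0,"tz":0,"rx":0,"ry":0,"rz":0,"gripper":-1}
    - {"tx":0,"ty":0,"tz":0,"rx":0,"ry":0,"rz":0,"gripper":-1}

```text
clock: 12.4
eef_pos: [553.6, -21.4, 163.5]
tcp_rot: [-3.142, 0.0, 2.913]
contact_force: [-0.5, -1.5, 4.5]
opening: -0.002
```

```bash
python3 b.py; python3 - <<'E'
from h import *
im,_=r.grab_frame('side'); cv2.imwrite('pics/s2.png',im[100:300,220:480,::-1].repeat(2,0).repeat(2,1))
E
```

```text
t 12.4 band xy 0.04985198427687155 -33.239983973438385 z 163.46082060858862 [-3.14152750e+00  7.27336745e-05  2.91305615e+00] [-0.50563225 -1.46522139  4.45936241]
```

View pics/s2.png

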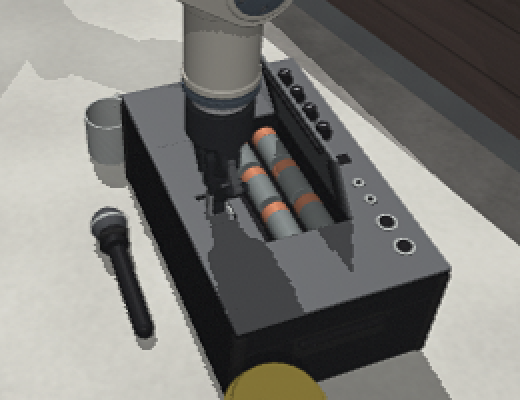

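The hatch is standing up with the batteries exposed (crop px ~(310,140)). I'll lift straight up and move clear.

>>> move_arm:
  increments:
    - {"tx":0,"ty":0,"tz":-0.2,"rx":0,"ry":0,"rz":0,"gripper":-1}
    - {"tx":0,"ty":0,"tz":-0.4,"rx":0,"ry":0,"rz":0,"gripper":-1}
    - {"tx":0,"ty":0,"tz":-0.8,"rx":0,"ry":0,"rz":0,"gripper":-1}
    - {"tx":0,"ty":0,"tz":-2,"rx":0,"ry":0,"rz":0,"gripper":-1}
    - {"tx":0.5,"ty":0,"tz":-3,"rx":0,"ry":0,"rz":0,"gripper":-1}
    - {"tx":1,"ty":0,"tz":-3,"rx":0,"ry":0,"rz":0,"gripper":-1}
    - {"tx":2,"ty":0,"tz":-3,"rx":0,"ry":0,"rz":0,"gripper":-1}
    - {"tx":3,"ty":0,"tz":-2,"rx":0,"ry":0,"rz":0,"gripper":-1}
    - {"tx":3,"ty":0,"tz":-1,"rx":0,"ry":0,"rz":0,"gripper":-1}
    - {"tx":2,"ty":0,"tz":0,"rx":0,"ry":0,"rz":0,"gripper":-1}
    - {"tx":0,"ty":0,"tz":0,"rx":0,"ry":0,"rz":0,"gripper":-1}
    - {"tx":0,"ty":0,"tz":0,"rx":0,"ry":0,"rz":0,"gripper":-1}

```text
clock: 13.65
eef_pos: [441.9, 4.8, 317.9]
tcp_rot: [3.141, 0.001, 2.913]
contact_force: [0.6, 0.2, -0.2]
opening: -0.001
```

```bash
python3 b.py; python3 - <<'E'
from h import *
im,_=r.grab_frame('side'); cv2.imwrite('pics/s3.png',im[:,:,::-1])
E
```

```text
t 13.65 band xy -114.67492396669101 -32.87317124980846 z 317.8891871569392 [3.14120579e+00 1.31133596e-03 2.91342829e+00] [ 0.62031234  0.15752389 -0.21147344]
```

View pics/s3.png

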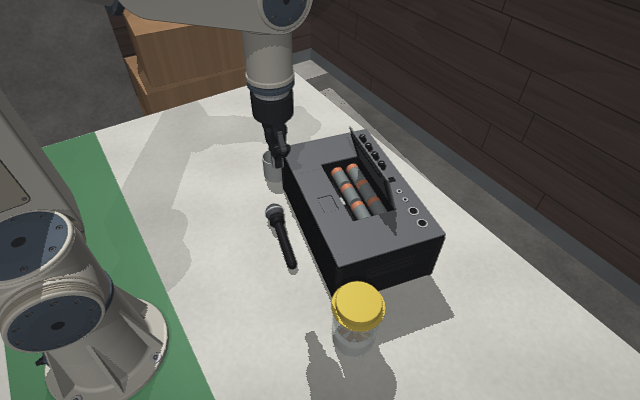

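The hatch is fully open, and the arm is free in the air (z 318, no force). Microphone (275,212), mug (272,165) and jar (358,305) are at the same pixels as at the start. Handing in.

```bash
python3 -c "
from rig import r
print(r.sign_off())"
```

```text
the job is handed in; nothing more can be done
None
```

The battery hatch is open, and I handed the job in at about 13.7 s of the 72 s allowed.

- **Feeling along the band:** I set the closed fingertips on the bare -y end of the band with 2–5 N and slid towards +y at 4–6 N. At y ≈ -52 mm the contact force dropped away. That fits the wrist picture, where the recess ran from about -58 to -6 mm.
- **Pressing the plate:** I moved to the middle of the plate and pressed it about 4.5 mm down. The readings stayed below 5 N, and the hatch sprang up.
- **Moving clear:** I lifted straight up and backed away from the amplifier.

**Last checks:** the side camera showed the hatch standing open. The microphone, mug and jar were where they started in that picture. The arm was clear at z = 318 mm, with no contact force beyond sensor noise.

**What failed or disagreed:**
- My first two move calls were refused because I left fields out; nothing moved.
- The trained network failed to find the amplifier in one side picture, so I took its pose from the scene and wrist cameras instead.
- The force dropped about 9 mm sooner than I expected from the finger width, but still inside the opening seen in the picture.

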